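# Tighten the duct cover's wing nuts in cross order

## Task

The round duct cover is held by a ring of four wing nuts, of which one is already tight: its wings point at the middle of the cover. With the T-handled wing-nut wrench, tighten the other three clockwise until their wings point at the middle too, in cross order: first the nut opposite the tight one, then the remaining two. Use only the wrench on the nuts, never the gripper's fingers, and when done stand the wrench upright on the bench, clear of the cover and its board.

Things in the scene. Friction and masses are not known exactly. Their poses are not given: they have to be found in the camera images.
- wrench: Dark steel T-handled wing-nut wrench, 114 mm tall, 0.3-0.6 kg, loose, stands upright on its head. Origin: centre of underside, z up. Head 56 (x) x 50 (y) x 48 mm, slot along x below: 22 mm wide, 36 deep, ends open; wings go in it along x. Shank 13 mm. Crossbar to grip across y: 90 mm along x, 14 thick in y, 92 to 114 mm above origin. Same after a half turn.
- cover: Fixed: plywood board 190x190x12 mm, collar, round metal cover of 176 mm, its top 38 mm above the bench. Origin: centre of the board's underside, z up. Brass wing nuts 60 mm from its centre on its +x, -x, +y, -y axes: 50 mm over the wings, wings 6 mm thick, hub 17 mm, top 64 mm above the bench. The one on +x is already tight, its wings along the radius.
- nut_across (a joint): Wing nut on the cover's -x, opposite the tight one; rad, clockwise from above. Starts at 0 to 0.2; 1.15: wings point at the centre (tight); stop 1.3. Wing direction = direction from cover centre to nut, turned anticlockwise by 1.15 minus this. Friction 0.12 N m, stays where left. In the wrench's slot it has about 0.3 rad of play either way.
- nut_left (a joint): The same for the wing nut on the cover's +y axis.
- nut_right (a joint): The same for the wing nut on the cover's -y axis.

How it is judged:
By the outcome, as a careful person would: the job done as asked, in the order asked, and still so for the second after the job is handed in, with the robot touching nothing.
It also fails if it takes over 61 s, if anything falls off the work surface, if the arm or the gripper's body presses on something with over 40 N, if the wrist force passes 120 N, or if a joint passes its speed limit or range.

## Robot

A 6-joint arm with a two-finger parallel gripper is mounted at the origin on the work surface; the furniture and walls round the work are solid. World frame = base frame: x ahead of the robot, y to its left, z up, the work surface at z = 0. Lengths are in mm, angles in rad, forces in N, time in s.
With the tool pointing down it reaches from about 275 to 1000 mm from the base axis. Payload 8.4 kg.
Tool frame: the origin (TCP) lies at the centre of the arm's flange, where the gripper is bolted on; the fingertips stand 173 mm ahead of it and the grasp point (between the pads) lies 155 mm ahead of it (tcp_to_tips is the distance from the TCP to the fingertips, in mm); z points along the fingers, x is the direction in which the jaws open and shut, and the axes are right-handed (so a half turn about z gives the same grasp; the last joint's range is limited). The gripper opens to 85 mm and grips with 20 to 120 N. Pads are 22 mm wide; open, the fingers measure 114 mm over their backs; the gripper's body (76 mm by 85 mm) begins 54 mm behind the grasp point. The pads swing forward as they close: fully open they stand 13 mm farther back than shut.
Start: joints at [-1.267, 0.353, 1.633, -0, 1.155, -0.002], TCP at [188.159, -596.008, 404.681] pointing down, gripper open.
Joint ranges: [-2.63, 2.63], [-0.92, 2.1], [0.06, 2.66], [-1.3, 4.44], [0, 2.69], [-3.02, 3.02]. Speed limits (rad/s): [2.22, 2.22, 2.79, 3.14, 3.14, 3.14].

## Interface

Orientations are given as [roll, pitch, yaw] about the fixed x, y, z axes, in that order (R = Rz(yaw) Ry(pitch) Rx(roll)).
In Python, from rig import sense, grab_frame, camera_info, sign_off, tcp_to_tips gives the robot as it stands.
- The arm moves only by the shell command python3 -m creep 'ROWS' [FORCE]. ROWS is text: rows parted by semicolons, each of 5 numbers parted by spaces: the opening in per cent of the stroke, from 0 (shut) to 100 (fully open), then the shift along the tool's x, y, z in cm, then the turn about the tool's z in degrees. In form: fingers tx ty tz roll; .... A call has 1 to 20 rows; each row is the pose to reach, as a shift and turn from the pose measured when the call began, along the tool's axes at that moment; what a row does not reach only later rows make up. A row lasts 1/10 s, in which the tool goes at most 50 mm and 8.59 degrees, less where a joint would pass 70% of its speed; a pose out of reach is approached as far as the arm can. A call with a gripper value outside its range is refused whole. The fingers move at their own pace and stop on an object; FORCE is the grip in N (left out, the last holds). Time passes only in rows, so rows that repeat a pose let the fingers close. It gives the time, the measured TCP pose, the force and the opening at its end, in the units of the state.
- sense(): the state, without advancing time (a new reading comes with each control period).
- grab_frame(name): name is "scene" or "top" or "wrist"; returns (picture, depth): 480x640x3 uint8, blue, green, red; 480x640 float32, mm along the optical axis (not along the pixel's ray), 0 where there is no reading.
- camera_info(name): a dict with "vertical_fov" (degrees; the focal length in pixels is half the picture's height over the tangent of half this angle, whatever the lens; pixels are square), "cx", "cy" (the principal point, pixels), "world_to_cam" (4x4, takes a point from world to camera coordinates). Camera axes: x right, y down, z forward; pixel columns grow to the right and rows downward; lengths in mm; the calibration is good to about 2 mm. The wrist camera is an equidistant fisheye: a pixel r from the principal point sees the ray r / f radians off the axis. A picture is of the moment at which its call begins: read the wrist's pose just before it. camera_info takes no time and is no camera call; for the wrist camera it gives the pose at the moment of the call.
- sign_off(): hands the job in, once; it reports no verdict.
The state is a dict: "clock": time; "qpos": joint angles; "qvel": joint speeds; "joint_efforts": joint torques, N m; "eef_pos": TCP position; "tcp_rot": TCP orientation; "contact_force": force on the tool from outside, world axes, zero at the start; "wrist_torque": the same for the moment, N m; "opening": opening from 0.0 (shut) to 1.0 (fully open).
Only numpy, scipy, OpenCV 4.12 (cv2) and the standard library are available. Lean on these libraries where they do the work, as an engineer would, in place of code of your own. Each camera call takes 0.05 s, during which the arm holds its last target.

## Working session

There is one attempt and no reset: what is moved stays moved. The work goes in short steps, Python scripts to look and compute and a shell command to move; the robot and the scene stay as the last step left them, time stands still between calls to the robot, and variables do not carry over. Pictures are saved under pics/ and viewed, and the job is handed in when it is done.

```bash
ls; mkdir -p pics; python3 - <<'E'
from rig import *
import cv2
print(sense())
for n in ("scene","top","wrist"):
    im,d=grab_frame(n); cv2.imwrite(f"pics/{n}0.png",im)
    import numpy as np
    np.save(f"pics/{n}0d.npy",d); print(n,camera_info(n))
E
```

```text
pics
{'clock': 0.0, 'qpos': array([-1.26740253e+00,  3.53668305e-01,  1.63412521e+00, -2.36413749e-05,
        1.15518103e+00, -2.41605385e-03]), 'qvel': array([ 0.00077989, -0.00066198, -0.00040856, -0.00080695,  0.00055717,
       -0.00027388]), 'joint_efforts': array([-2.97271094e-03, -6.05253696e+01, -3.42071807e+01, -4.68848193e-04,
        9.21571744e-03, -1.88831154e-05]), 'eef_pos': array([ 188.08538262, -595.79056576,  403.95273755]), 'tcp_rot': array([ 3.14157438e+00,  1.38194092e-03, -1.26497692e+00]), 'contact_force': array([-0.51397598,  0.86334587,  0.86186142]), 'wrist_torque': array([ 0.07018912, -0.01335624,  0.02574677]), 'opening': 0.9959038513063783}
scene {'vertical_fov': 52.98487835936058, 'cx': 319.19653555711, 'cy': 242.05456662562406, 'world_to_cam': array([[-8.93252748e-01, -4.49211010e-01, -1.75782974e-02,
         4.76857910e+02],
       [-3.27061037e-01,  6.76191054e-01, -6.60149026e-01,
         3.10804968e+02],
       [ 3.08432498e-01, -5.83930756e-01, -7.50928936e-01,
         6.47575464e+02],
       [ 0.00000000e+00,  0.00000000e+00,  0.00000000e+00,

[... 228 characters left out ...]
[-9.91200311e-01, -2.87594560e-02, -1.29208505e-01,
         5.84218386e+02],
       [ 1.29242897e-01,  6.67623704e-04, -9.91612741e-01,
         8.25290364e+02],
       [ 0.00000000e+00,  0.00000000e+00,  0.00000000e+00,
         1.00000000e+00]])}
wrist {'vertical_fov': 65.70646984690485, 'cx': 320.1809240351505, 'cy': 237.98548223435697, 'world_to_cam': array([[ 3.02327548e-01, -9.53198372e-01, -3.30416973e-03,
        -6.23575767e+02],
       [-9.01642594e-01, -2.87096701e-01,  3.23444148e-01,
        -4.30006578e+01],
       [-3.09255052e-01, -9.48068960e-02, -9.46241494e-01,
         3.80760639e+02],
       [ 0.00000000e+00,  0.00000000e+00,  0.00000000e+00,
         1.00000000e+00]])}
```

View pics/scene0.png

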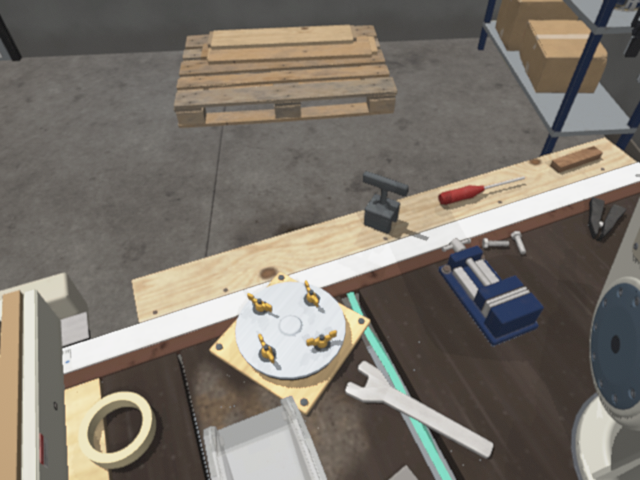

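View pics/top0.png

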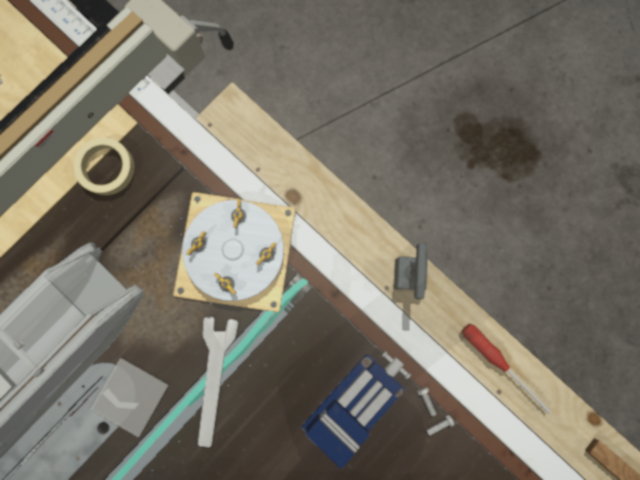

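View pics/wrist0.png

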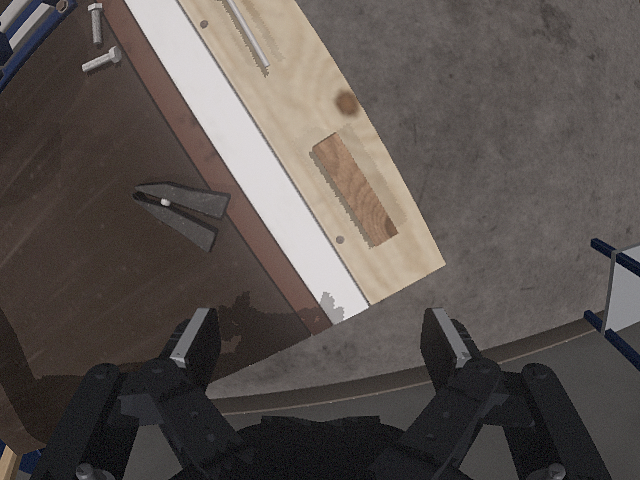

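Scene: cover near (232,250) in top, wrench standing near (410,272) on the wooden plank. Enlarging both, and back-projecting.

```bash
cat > h.py <<'E'
import numpy as np, cv2
from rig import camera_info
def world(n,u,v,d=None,z=None,ci=None):
    ci=ci or camera_info(n); f=240/np.tan(np.radians(ci["vertical_fov"]/2)); M=np.linalg.inv(ci["world_to_cam"])
    x=(u-ci["cx"])/f; y=(v-ci["cy"])/f
    if n=="wrist":
        r=np.hypot(x,y); s=np.sin(r)/r if r>1e-9 else 1; ray=np.array([x*s,y*s,np.cos(r)])
    else: ray=np.array([x,y,1.])
    D=M[:3,:3]@ray; o=M[:3,3]
    if z is not None: t=(z-o[2])/D[2]; return o+t*D
    return o+D*d/ray[2]
def proj(n,p,ci=None):
    ci=ci or camera_info(n); f=240/np.tan(np.radians(ci["vertical_fov"]/2))
    c=(ci["world_to_cam"]@np.append(p,1))[:3]
    if n=="wrist":
        r=np.hypot(c[0],c[1]); th=np.arctan2(r,c[2]); return ci["cx"]+f*th*c[0]/r, ci["cy"]+f*th*c[1]/r
    return ci["cx"]+f*c[0]/c[2], ci["cy"]+f*c[1]/c[2]
def crop(src,out,x0,y0,w,h,k):
    im=cv2.imread(src)[y0:y0+h,x0:x0+w]; cv2.imwrite(out,cv2.resize(im,None,fx=k,fy=k,interpolation=cv2.INTER_CUBIC))
E
python3 - <<'E'
from h import *
crop("pics/top0.png","pics/tc.png",165,180,140,140,4)
crop("pics/top0.png","pics/tw.png",380,230,70,105,5)
crop("pics/scene0.png","pics/sw.png",340,160,100,90,6)
crop("pics/scene0.png","pics/sc.png",200,265,180,150,4)
d=np.load("pics/top0d.npy")
for u,v in [(410,150+110),(420,250),(421,290),(403,275),(403,320),(390,290),(440,350),(233,250),(200,200),(330,180+90),(120,300),(60,300),(95,260),(210,400),(240,400),(350,400),(150,50),(190,40),(90,100),(20,260),(120,390)]:
    print((u,v),d[v,u],world("top",u,v,d=d[v,u]).round(0))
E
```

```text
(410, 260) 849.8858 [ 554. -261.   47.]
(420, 250) 786.6221 [ 564. -263.  112.]
(421, 290) 775.72296 [ 501. -264.  115.]
(403, 275) 849.40027 [ 528. -249.   44.]
(403, 320) 882.63904 [ 450. -258.    1.]
(390, 290) 890.33795 [ 503. -235.   -0.]
(440, 350) 878.1603 [ 400. -324.   -1.]
(233, 250) 856.1319 [563.  44.  42.]
(200, 200) 896.29987 [654. 112.  14.]
(330, 270) 895.11444 [ 536. -126.   -1.]
(120, 300) 752.6985 [472. 197. 135.]
(60, 300) 698.83856 [470. 261. 189.]
(95, 260) 768.49536 [532. 244. 127.]
(210, 400) 854.63416 [305.  76.  10.]
(240, 400) 864.905 [305.  25.  -0.]
(350, 400) 838.5635 [ 315. -164.   28.]
(150, 50) 885.5998 [915. 207.  59.]
(190, 40) 900.8955 [943. 140.  47.]
(90, 100) 852.21826 [810. 296.  79.]
(20, 260) 895.2709 [538. 433.  -0.]
(120, 390) 858.90704 [317. 233.   8.]
```

View pics/tc.png

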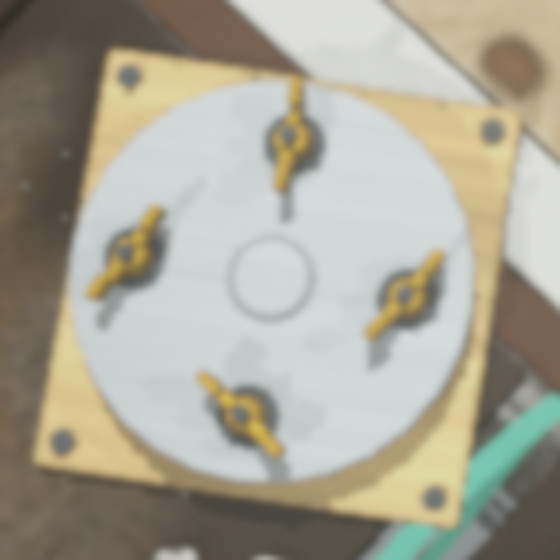

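View pics/tw.png

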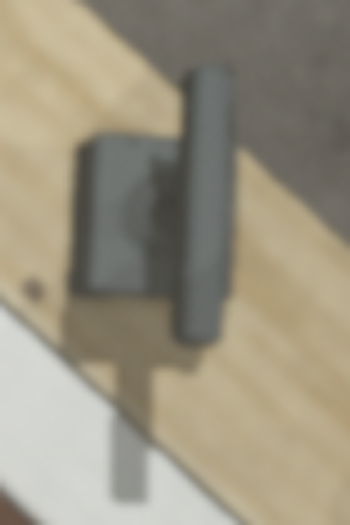

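View pics/sc.png

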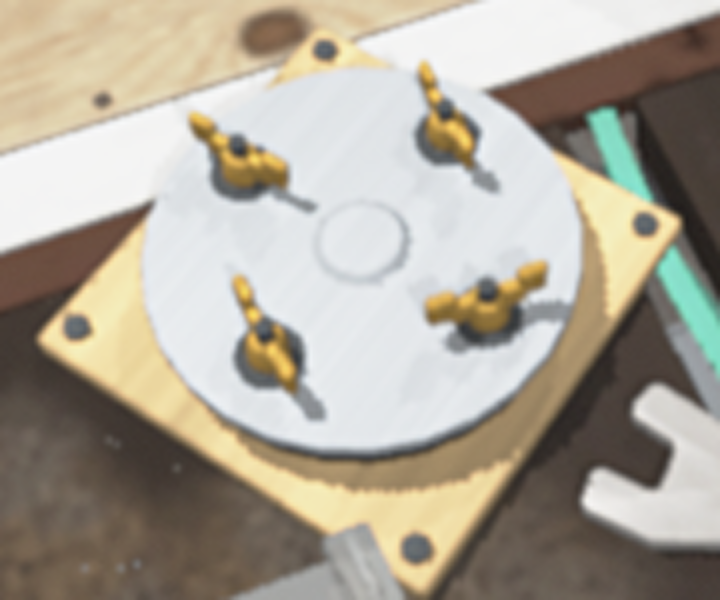

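View pics/sw.png

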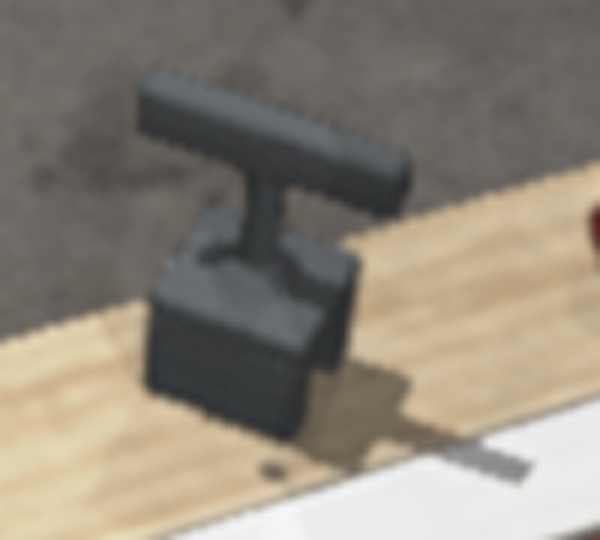

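The top crop shows nuts at crop px (290,135), (133,257), (242,415), (406,293) and centre ring (270,278). The top nut has its wings along the radius, so it is the tight one. The wrench bar runs from crop px (207,70) to (197,340).

```bash
python3 - <<'E'
from h import *
t=lambda x,y:(165+x/4,180+y/4)
s=lambda x,y:(200+x/4,265+y/4)
print("corner screws z=13")
P=[world("top",*t(*p),z=13)[:2] for p in [(130,76),(493,131),(434,497),(63,441)]]
Q=[world("scene",*s(*p),z=13)[:2] for p in [(77,327),(324,50),(645,223),(416,548)]]
for n,X in(("top",P),("scene",Q)): print(n,np.array(X).round(1).tolist(),np.mean(X,0))
print("ring",world("top",*t(270,278),z=38),world("scene",*s(361,241),z=38))
for n,p in dict(plus=(290,135),left=(133,257),across=(242,413),right=(406,293)).items(): print(n,world("top",*t(*p),z=64)[:2])
for n,p in dict(plus=(238,145),left=(265,328),across=(487,288),right=(446,105)).items(): print(n,world("scene",*s(*p),z=64)[:2])
print("wings top z=60")
for n,(a,b) in dict(plus=((297,85),(281,188)),left=((155,213),(95,293)),across=((205,378),(279,453)),right=((435,258),(372,335))).items():
  A=world("top",*t(*a),z=60)[:2];B=world("top",*t(*b),z=60)[:2];print(n,(A+B)/2,np.linalg.norm(A-B),np.degrees(np.arctan2(*(A-B)[::-1])))
w=lambda x,y:(380+x/5,230+y/5)
for c in [((188,70),(229,70),(219,340),(175,340))]:
  R=np.array([world("top",*w(*p),z=114)[:2] for p in c]);print("bar",R.round(1).tolist(),R.mean(0), np.degrees(np.arctan2(*((R[0]+R[1])-(R[2]+R[3]))[::-1])))
v=lambda x,y:(340+x/6,160+y/6)
R=np.array([world("scene",*v(*p),z=114)[:2] for p in [(160,70),(138,87),(395,187),(410,160)]]);print("bar scene",R.round(1).tolist(),R.mean(0))
E
```

```text
corner screws z=13
top [[656.3, 116.9], [635.8, -48.0], [471.7, -27.6], [491.5, 137.0]] [563.82051438  44.58895439]
scene [[653.8, 117.2], [633.6, -46.8], [469.2, -27.1], [489.4, 137.7]] [561.47120963  45.25094353]
ring [563.80202553  45.38222973  38.        ] [562.00569076  45.03335217  38.        ]
plus [622.31650526  35.86148104]
left [568.32604473  99.42551408]
across [504.27455997  50.31533195]
right [556.43862289 -15.98660516]
plus [618.22379102  41.15502792]
left [566.7014677  106.47231519]
across [500.47915674  55.3238832 ]
right [552.72152047 -12.38656991]
wings top z=60
plus [622.4400866  36.8360509] 44.973227856216056 -6.020538431215354
left [570.42397833 103.76531753] 41.903362146072226 -33.917951483096175
across [503.40804848  50.95846066] 44.48985941378311 46.959119497366075
right [555.35922285 -14.68605929] 41.86347184799893 -37.1329587431585
bar [[573.2, -258.8], [573.6, -271.8], [488.5, -268.5], [488.1, -254.8]] [ 530.82868345 -263.49773589] -2.4719931782392526
bar scene [[567.3, -267.0], [570.3, -256.7], [483.9, -248.1], [484.0, -261.2]] [ 526.3687061  -258.23234188]
```

```bash
cat >> h.py <<'E'
from scipy.spatial.transform import Rotation as Ro
def shift(x,y,z,yawdeg,s=None):
    "rows target: tool shift cm & roll deg from the present pose"
    from rig import sense
    s=s or sense(); R=Ro.from_euler("xyz",s["tcp_rot"]); d=R.inv().apply(np.array([x,y,z])-s["eef_pos"])/10
    yaw=np.degrees(s["tcp_rot"][2]); r=-(yawdeg-yaw); r=(r+180)%360-180
    print("clock %.2f tcp %s yaw %.1f tilt %s F %s T %s open %.3f q6 %.2f"%(s["clock"],s["eef_pos"].round(1),yaw,np.degrees(s["tcp_rot"][:2]).round(2),s["contact_force"].round(1),s["wrist_torque"].round(2),s["opening"],s["qpos"][5]))
    print("shift cm",d.round(2),"roll",round(r,1),"| alt roll",round(r-360 if r>0 else r+360,1),"dist",np.linalg.norm(d).round(1))
E
python3 - <<'E'
from h import *
shift(528.6,-260.9,380,-93.5)
E
```

```text
clock 0.15 tcp [ 188.1 -595.8  404.1] yaw -72.5 tilt [1.8e+02 6.0e-02] F [-0.5  0.1  0.1] T [-0.02 -0.04 -0.01] open 1.001 q6 -0.00
shift cm [-21.68 -42.56   2.43] roll 21.0 | alt roll -339.0 dist 47.8
```

```bash
python3 -m creep '100 -1 -2 0.1 1; 100 -3 -5.5 0.3 3; 100 -5 -9.5 0.5 5; 100 -7 -13.7 0.8 7; 100 -9 -17.8 1 9; 100 -11 -22 1.2 11; 100 -13 -26 1.4 13; 100 -15 -30 1.7 15; 100 -17 -34 2 17; 100 -19 -37.5 2.2 19; 100 -20.5 -40 2.3 20; 100 -21.3 -41.6 2.4 21; 100 -21.7 -42.5 2.4 21; 100 -21.7 -42.6 2.4 21; 100 -21.7 -42.6 2.4 21'
python3 - <<'E'
from h import *
from rig import *
shift(528.6,-260.9,380,-93.5)
im,d=grab_frame("wrist");cv2.imwrite("pics/w1.png",im);np.save("pics/w1d.npy",d)
E
```

```text
clock: 1.65
eef_pos: [528.7, -261.1, 380.3]
tcp_rot: [3.141, 0.001, -1.631]
contact_force: [0.4, 0.1, -0.7]
opening: 1.002
clock 1.65 tcp [ 528.7 -261.1  380.3] yaw -93.5 tilt [1.7996e+02 5.0000e-02] F [ 0.4  0.1 -0.7] T [-0.03  0.03 -0.01] open 1.002 q6 1.17
shift cm [-0.02  0.01  0.03] roll 0.0 | alt roll -360.0 dist 0.0
```

View pics/w1.png

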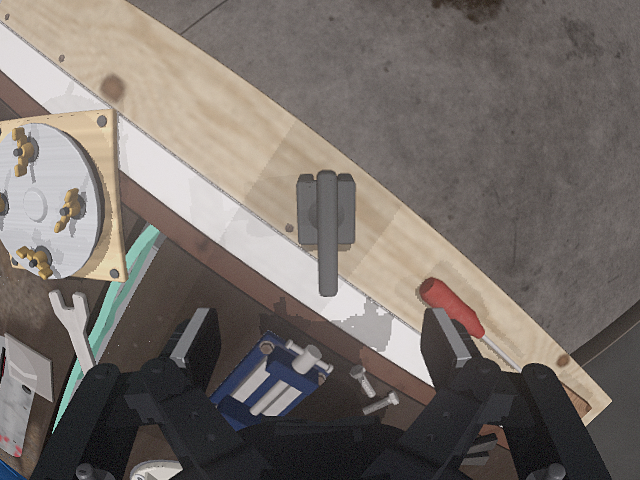

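The wrench bar shows at (327,172) to (328,296), just right of the image's middle line and nearly parallel to it.

```bash
python3 - <<'E'
from h import *
crop("pics/w1.png","pics/w1c.png",280,155,100,155,5)
d=np.load("pics/w1d.npy")
for p in [(327,173),(327.5,295),(319,176),(336,176),(319,292),(337,292)]: print(p,world("wrist",*p,z=114).round(1))
print(world("wrist",327,230,d=d[230,327]))
E
```

```text
(327, 173) [ 574.6 -267.7  114. ]
(327.5, 295) [ 488.3 -263.4  114. ]
(319, 176) [ 572.9 -262.5  114. ]
(336, 176) [ 572.3 -273.3  114. ]
(319, 292) [ 491.  -257.5  114. ]
(337, 292) [ 490.3 -270.2  114. ]
[ 535.64271992 -265.60734112  111.02610891]
```

View pics/w1c.png

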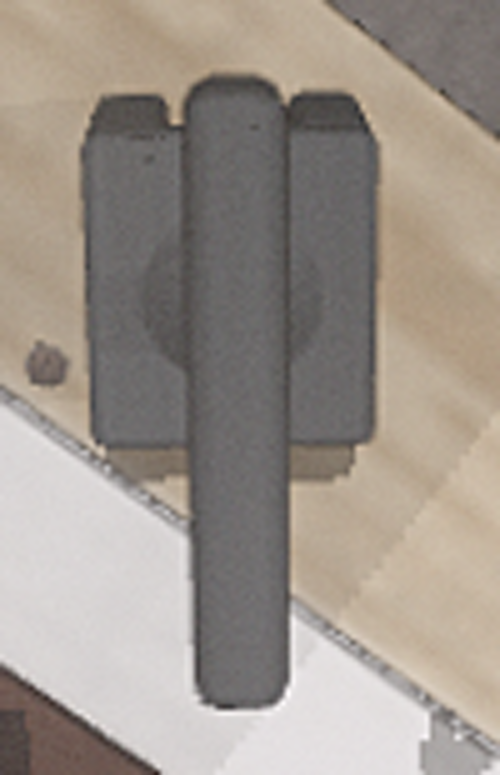

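```bash
python3 - <<'E'
from h import *
shift(531.2,-265.2,259,-92.5)
E
```

```text
clock 1.70 tcp [ 528.5 -261.3  380.3] yaw -93.5 tilt [1.7996e+02 5.0000e-02] F [-0.9 -0.2  0.2] T [ 0.04  0.01 -0.01] open 0.998 q6 1.17
shift cm [ 0.38 -0.31 12.13] roll -1.0 | alt roll 359.0 dist 12.1
```

```bash
python3 -m creep '60 0.4 -0.3 2 -1; 60 0.4 -0.3 5 -1; 60 0.4 -0.3 9 -1; 60 0.4 -0.3 11.5 -1; 60 0.4 -0.3 12.1 -1; 50 0.4 -0.3 12.1 -1; 30 0.4 -0.3 12.1 -1; 20 0.4 -0.3 12.1 -1; 0 0.4 -0.3 12.1 -1; 0 0.4 -0.3 12.1 -1; 0 0.4 -0.3 12.1 -1; 0 0.4 -0.3 12.1 -1' 90
python3 - <<'E'
from h import *
from rig import *
shift(531.2,-265.2,259,-92.5)
im,d=grab_frame("wrist");cv2.imwrite("pics/w2.png",im);np.save("pics/w2d.npy",d)
E
```

```text
clock: 2.9
eef_pos: [531.8, -265.7, 261.2]
tcp_rot: [-3.14, -0.0, -1.614]
contact_force: [-0.8, -0.5, 6.4]
opening: 0.143
clock 2.90 tcp [ 531.8 -265.7  261.2] yaw -92.5 tilt [-1.7989e+02 -3.0000e-02] F [-0.8 -0.5  6.4] T [-0.    0.17 -0.03] open 0.143 q6 1.15
shift cm [-0.05  0.06  0.22] roll 0.0 | alt roll -360.0 dist 0.2
```

View pics/w2.png

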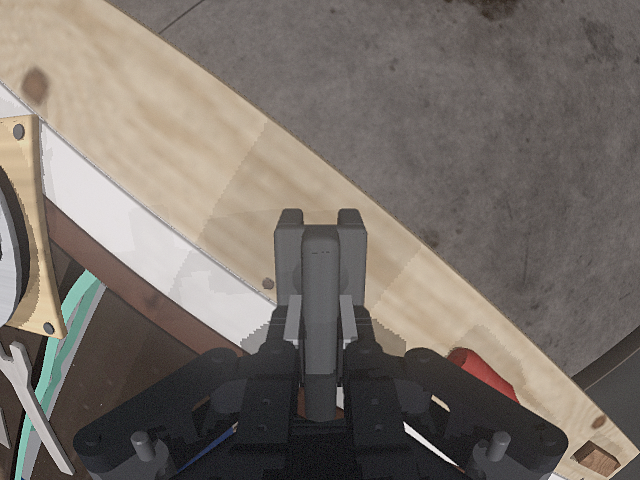

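Bar is held between the pads. It spans rows about 238 to 420 at column 320, and its far end shows sharply.

```bash
python3 - <<'E'
from h import *
crop("pics/w2.png","pics/w2c.png",265,200,110,225,3)
for p in [(320,235),(320,240),(320,418),(320,422)]: print(p,world("wrist",*p,z=114).round(1))
print(proj("wrist",[577,-268,114]),proj("wrist",[487,-264,114]))
E
```

```text
(320, 235) [ 576.8 -267.4  114. ]
(320, 240) [ 575.1 -267.3  114. ]
(320, 418) [ 493.4 -263.9  114. ]
(320, 422) [ 490.7 -263.8  114. ]
(np.float64(321.7963165603434), np.float64(234.46887660601666)) (np.float64(320.8908687705973), np.float64(427.4119208520941))
```

View pics/w2c.png

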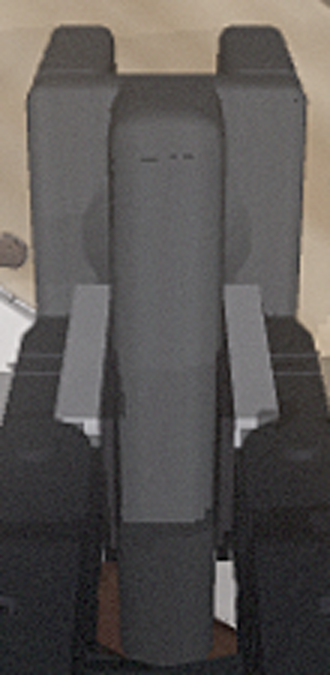

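```bash
python3 - <<'E'
from h import *
shift(415,-45,390,-43)
E
```

```text
clock 2.95 tcp [ 531.8 -265.7  261.2] yaw -92.5 tilt [-1.7989e+02 -3.0000e-02] F [-1.  -0.6  7. ] T [ 0.01  0.14 -0.05] open 0.142 q6 1.15
shift cm [-21.54  12.6  -12.92] roll -49.5 | alt roll 310.5 dist 28.1
```

```bash
python3 -m creep '0 0 0 -1 0; 0 0 0 -3 0; 0 0 0 -6 0; 0 -1 0.6 -9 -3; 0 -4 2.3 -11 -9; 0 -7.5 4.3 -12.5 -16; 0 -11 6.4 -12.9 -24; 0 -14.5 8.5 -12.9 -32; 0 -17.5 10.3 -12.9 -39; 0 -20 11.7 -12.9 -45; 0 -21.3 12.4 -12.9 -49; 0 -21.5 12.6 -12.9 -49.5; 0 -21.5 12.6 -12.9 -49.5; 0 -21.5 12.6 -12.9 -49.5'
python3 - <<'E'
from h import *
from rig import *
shift(503.2,52.4,390,-43)
im,d=grab_frame("wrist");cv2.imwrite("pics/w3.png",im);np.save("pics/w3d.npy",d)
E
```

```text
clock: 4.35
eef_pos: [415.4, -45.8, 390.3]
tcp_rot: [-3.14, -0.003, -0.752]
contact_force: [0.4, -0.4, -3.4]
opening: 0.144
clock 4.35 tcp [415.4 -45.8 390.3] yaw -43.1 tilt [-1.7992e+02 -1.6000e-01] F [ 0.4 -0.4 -3.4] T [-0.02  0.01 -0.01] open 0.144 q6 0.64
shift cm [ -0.3  -13.18   0.04] roll -0.1 | alt roll 359.9 dist 13.2
```

View pics/w3.png

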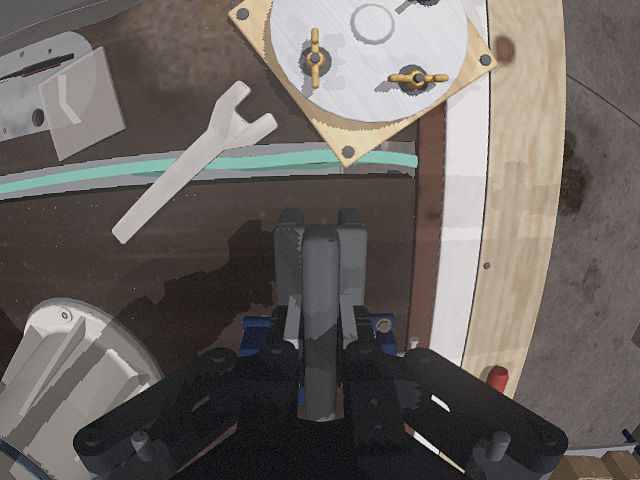

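Across nut's hub is at (316,60), its wings near vertical; right nut's hub is at (418,78). Screws show at (242,14), (487,60), (348,152) and the ring centre at (373,21).

```bash
python3 - <<'E'
from h import *
crop("pics/w3.png","pics/w3c.png",280,10,200,150,4)
for n,p,z in [("scr -x+y",(242,14),13),("scr+x-y",(487,60),13),("scr -x-y",(348,152),13),("ring",(373,21),38),("across",(316,60),64),("right",(418,78),64)]: print(n,world("wrist",*p,z=z).round(1))
c=np.array([562.7,45]);a=np.radians(-7.05);R=np.array([[np.cos(a),-np.sin(a)],[np.sin(a),np.cos(a)]])
for q in [(-60,0,64),(0,-60,64),(0,0,38),(-83,-83,13),(83,-83,13)]:
  w=c+R@np.array(q[:2]);print(q,w.round(1),np.round(proj("wrist",[*w,q[2]]),1))
E
```

```text
scr -x+y [488.5 137.6  13. ]
scr+x-y [634.5 -48.   13. ]
scr -x-y [468.8 -26.9  13. ]
ring [563.3  46.8  38. ]
across [500.8  50.   64. ]
right [551.7 -13.3  64. ]
(-60, 0, 64) [503.2  52.4] [316.1  55.9]
(0, -60, 64) [555.3 -14.5] [422.3  76.4]
(0, 0, 38) [562.7  45. ] [373.9  22.9]
(-83, -83, 13) [470.1 -27.2] [349.3 151.3]
(83, -83, 13) [634.9 -47.6] [487.   59.4]
```

View pics/w3c.png

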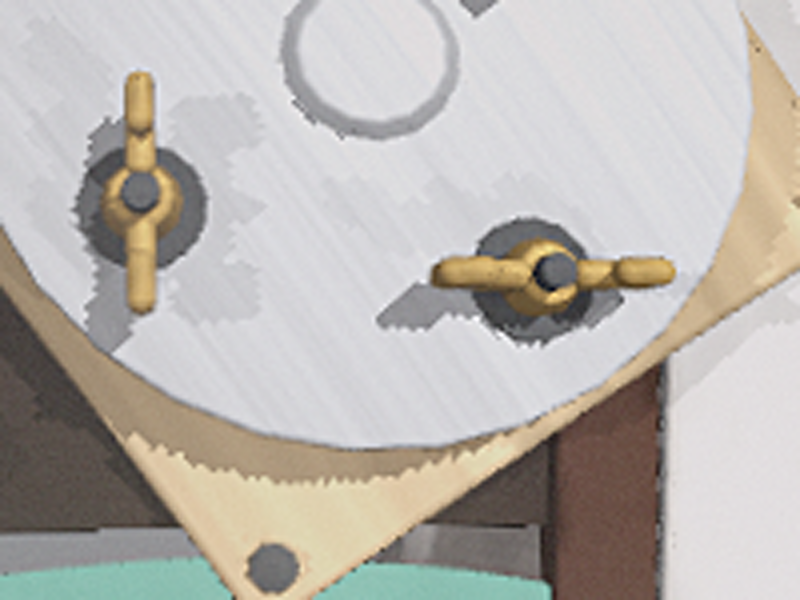

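```bash
python3 - <<'E'
from h import *
for n,a,b in [("across",(139,75),(141,308)),("right",(435,274),(674,270))]:
  A=world("wrist",280+a[0]/4,10+a[1]/4,z=60)[:2];B=world("wrist",280+b[0]/4,10+b[1]/4,z=60)[:2];print(n,(A+B)/2,np.linalg.norm(A-B),np.degrees(np.arctan2(*(A-B)[::-1])))
shift(501.7,51.2,338,-43)
E
```

```text
across [501.98287675  52.49021635] 48.028192918441064 47.45243003856427
right [553.76108038 -14.14464691] 50.31022658354879 142.2406478097958
clock 4.40 tcp [415.4 -45.9 390.1] yaw -43.1 tilt [-1.7994e+02 -1.4000e-01] F [ 0.9  0.4 -3.9] T [ 0.02 -0.03  0.03] open 0.147 q6 0.64
shift cm [ -0.34 -12.98   5.22] roll -0.1 | alt roll 359.9 dist 14.0
```

```bash
python3 -m creep '0 -0.1 -1.5 0.5 0; 0 -0.2 -4.5 1.5 0; 0 -0.3 -8.5 3 0; 0 -0.3 -11.5 4.5 0; 0 -0.3 -12.8 5.2 0; 0 -0.3 -13 5.2 0; 0 -0.3 -13 5.2 0; 0 -0.3 -13 5.2 0'
python3 - <<'E'
from h import *
from rig import *
shift(501.7,51.2,303,-43)
for n in("scene","wrist"):
  im,d=grab_frame(n);cv2.imwrite(f"pics/{n}4.png",im)
crop("pics/scene4.png","pics/s4c.png",200,200,200,190,4)
E
```

```text
clock: 5.2
eef_pos: [501.7, 50.1, 338.6]
tcp_rot: [-3.141, -0.003, -0.753]
contact_force: [0.2, -0.2, -3.5]
opening: 0.148
clock 5.20 tcp [501.7  50.1 338.6] yaw -43.1 tilt [-1.7996e+02 -1.5000e-01] F [ 0.2 -0.2 -3.5] T [-0.01  0.    0.03] open 0.148 q6 0.85
shift cm [-0.08 -0.08  3.56] roll -0.1 | alt roll 359.9 dist 3.6
```

View pics/s4c.png

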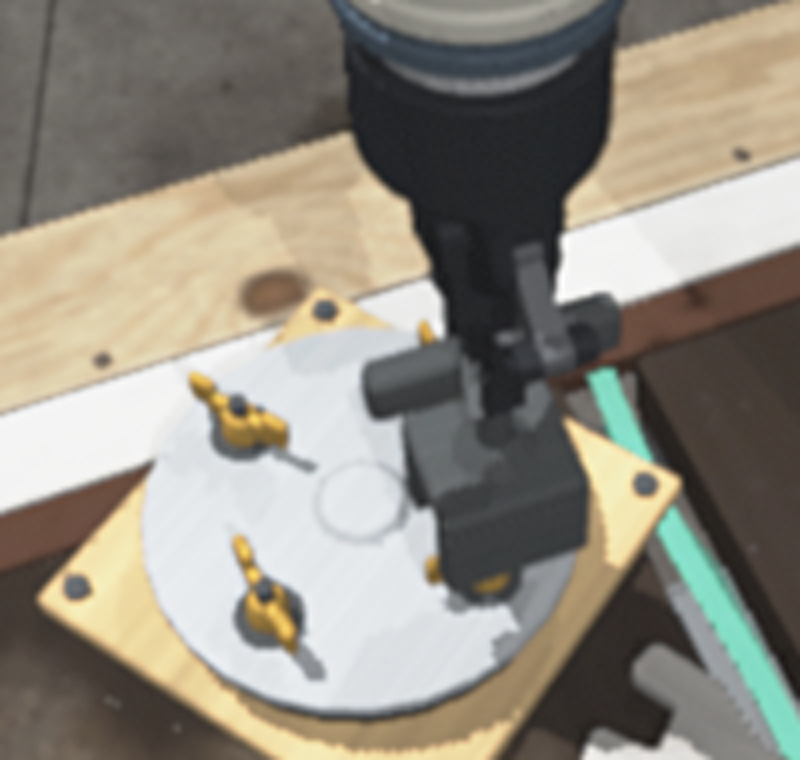

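View pics/wrist4.png

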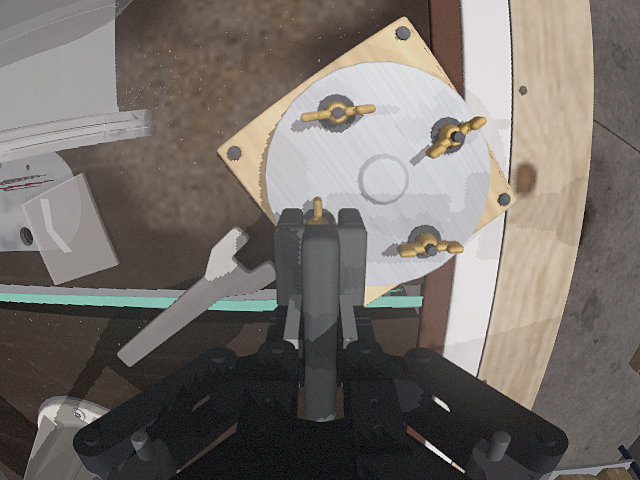

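The wrist view shows the far wing tip at (318,208), centred between the two head cheeks (columns 275-301 and 339-366), so I'm aligned. Descending.

```bash
python3 -m creep '0 -0.1 -0.1 0.7 0; 0 -0.1 -0.1 1.5 0; 0 -0.1 -0.1 2.3 0; 0 -0.1 -0.1 3 0; 0 -0.1 -0.1 3.5 0; 0 -0.1 -0.1 3.5 0'
python3 - <<'E'
from h import *
shift(501.7,51.2,303,-43)
E
```

```text
clock: 5.9
eef_pos: [501.7, 51.6, 303.1]
tcp_rot: [-3.141, -0.002, -0.753]
contact_force: [-0.6, -0.4, -4.3]
opening: 0.145
clock 5.90 tcp [501.7  51.6 303.1] yaw -43.1 tilt [-1.7996e+02 -1.3000e-01] F [-0.6 -0.4 -4.3] T [0.   0.02 0.  ] open 0.145 q6 0.85
shift cm [0.02 0.03 0.01] roll -0.1 | alt roll 359.9 dist 0.0
```

```bash
python3 -m creep '0 0 0 0 3; 0 0 0 0 8; 0 0 0 0 14; 0 0 0 0 20; 0 -0.05 0 0 26; 0 -0.05 0 0 32; 0 -0.05 0 0 38; 0 -0.05 0 0 44; 0 -0.1 0 0 50; 0 -0.1 0 0 56; 0 -0.1 0 0 61; 0 -0.1 0 0 65; 0 -0.1 0 0 68; 0 -0.1 0 0 69; 0 -0.1 0 0 69; 0 -0.1 0 0 69'
python3 - <<'E'
from h import *
from rig import *
shift(501.7,51.2,340,-43)
for n in("scene","wrist"):
  im,d=grab_frame(n);cv2.imwrite(f"pics/{n}5.png",im)
crop("pics/scene5.png","pics/s5c.png",200,200,200,190,4)
E
```

```text
clock: 7.5
eef_pos: [501.0, 52.4, 303.2]
tcp_rot: [-3.139, 0.0, -1.956]
contact_force: [0.5, 1.1, -4.4]
opening: 0.143
clock 7.50 tcp [501.   52.4 303.2] yaw -112.1 tilt [-1.7986e+02  1.0000e-02] F [ 0.5  1.1 -4.4] T [ 0.59 -0.04  0.09] open 0.143 q6 2.06
shift cm [ 0.09 -0.12 -3.68] roll -69.1 | alt roll 290.9 dist 3.7
```

View pics/wrist5.png

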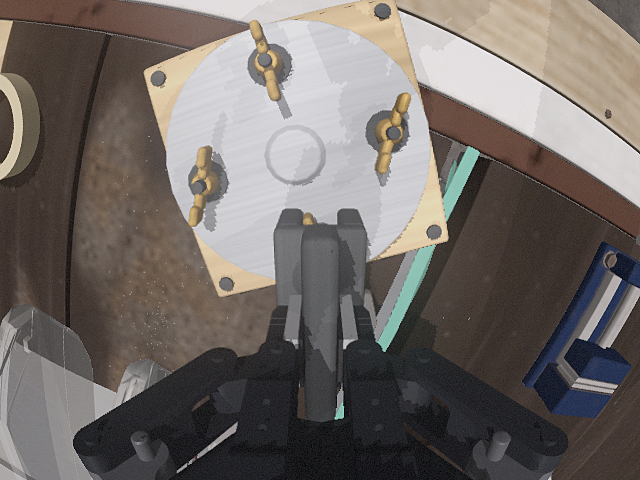

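```bash
python3 -m creep '0 0 0 0 -3; 0 0 0 0 -8; 0 0 0 -0.5 -10; 0 0 0 -1.5 -10; 0 0 0 -3 -10; 0 0 0.3 -4.5 -10; 0 0 2 -5 -12; 0 0 5 -5 -15; 0 0 8 -5 -15; 0 0 9.5 -5 -15; 0 0 10 -5 -15; 0 0 10 -5 -15'
python3 - <<'E'
from h import *
from rig import *
shift(501.7,51.2,340,-43)
for n in("top","wrist"):
  im,d=grab_frame(n);cv2.imwrite(f"pics/{n}6.png",im)
import pickle; pickle.dump(camera_info("wrist"),open("pics/w6.pkl","wb"))
crop("pics/top6.png","pics/t6c.png",165,180,140,140,4)
E
```

```text
clock: 8.8
eef_pos: [408.1, 90.3, 353.2]
tcp_rot: [-3.138, -0.0, -1.694]
contact_force: [0.3, -0.0, -3.2]
opening: 0.147
clock 8.80 tcp [408.1  90.3 353.2] yaw -97.0 tilt [-1.7981e+02 -2.0000e-02] F [ 0.3 -0.  -3.2] T [-0.01 -0.01 -0.06] open 0.147 q6 1.91
shift cm [ 2.73 -9.77  1.35] roll -54.0 | alt roll 306.0 dist 10.2
```

View pics/wrist6.png

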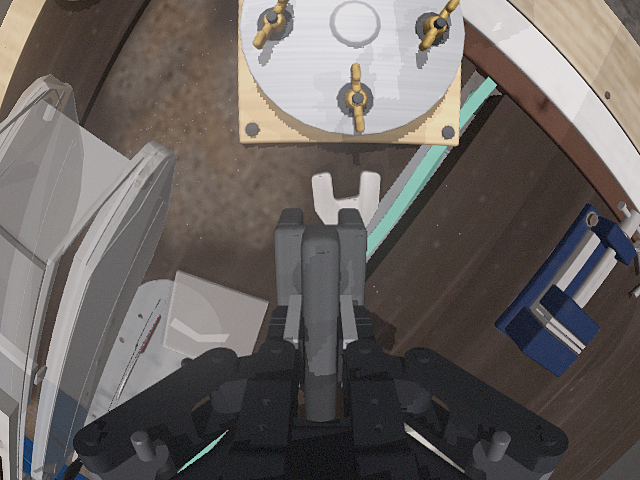

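View pics/t6c.png

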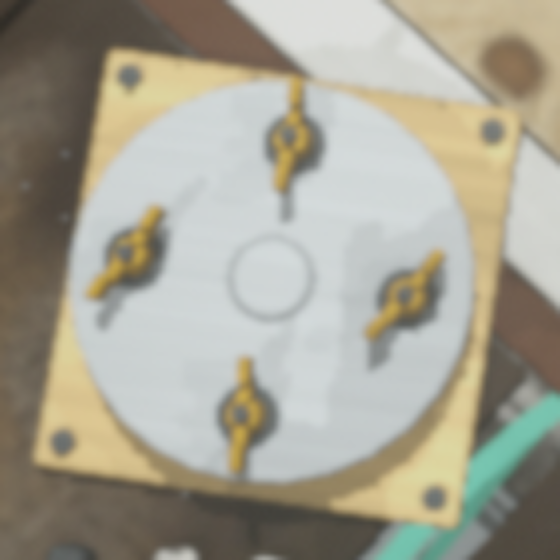

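Across nut now nearly radial: wrist wings (356,66)-(360,130). Measuring how much remains.

```bash
python3 - <<'E'
from h import *
import pickle
crop("pics/wrist6.png","pics/w6c.png",310,50,100,95,6)
crop("pics/top6.png","pics/t6d.png",200,195,60,110,7)
E
```

```text
(no output)
```

View pics/w6c.png

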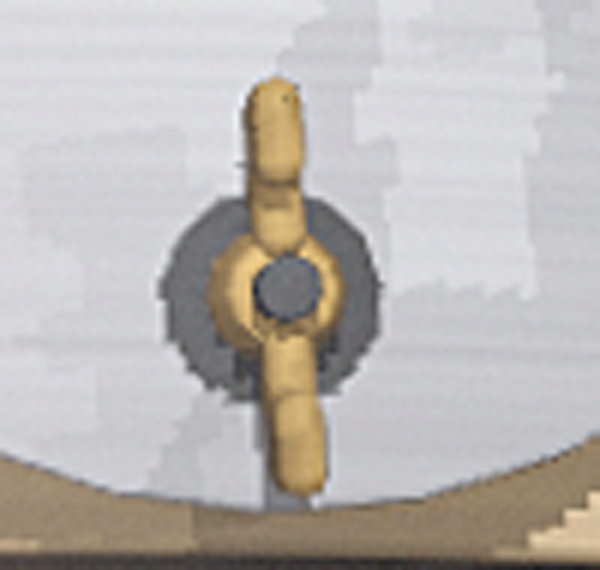

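View pics/t6d.png

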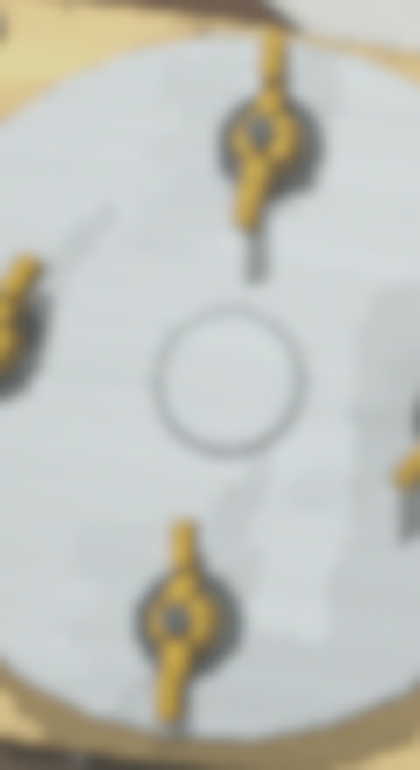

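```bash
cat >> h.py <<'E'
def wing(n,a,b,ci=None,z=60):
  A=world(n,*a,z=z,ci=ci)[:2];B=world(n,*b,z=z,ci=ci)[:2];print(n,(A+B)/2,np.linalg.norm(A-B),"yaw",np.degrees(np.arctan2(*(A-B)[::-1])))
E
python3 - <<'E'
from h import *
import pickle
ci=pickle.load(open("pics/w6.pkl","rb"))
wing("wrist",(355.7,66.7),(360,129.2),ci)
wing("top",(226.1,270.7),(224,296.4))
wing("top",(238.9,200.7),(235.1,225.7))
print(world("wrist",251,129.5,z=13,ci=ci),world("wrist",447.5,132,z=13,ci=ci),world("wrist",355,23,z=38,ci=ci))
E
```

```text
wrist [502.24072924  52.72311812] 44.387728072234985 yaw -2.707977829785983
top [503.9638567   51.69761208] 42.969034160081996 yaw -1.8106540961570254
top [624.02317793  37.33821914] 43.6652079791211 yaw -5.829632617769243
[489.36915352 138.38428622  13.        ] [469.59992919 -26.07374423  13.        ] [561.6873331   45.52817406  38.        ]
```

About 4.5° short (wrench play ≈19.6°). Going back to nudge it to tool yaw ≈ -116.7.

```bash
python3 - <<'E'
from h import *
shift(501.0,52.7,353,-97)
shift(501.0,52.7,303,-116.7)
E
```

```text
clock 8.90 tcp [409.2  90.  353.2] yaw -97.1 tilt [-1.7978e+02 -2.0000e-02] F [ 0.2  0.6 -4.6] T [ 0.01 -0.    0.  ] open 0.142 q6 1.91
shift cm [ 2.57 -9.58  0.06] roll -0.1 | alt roll 359.9 dist 9.9
clock 8.90 tcp [409.2  90.  353.2] yaw -97.1 tilt [-1.7978e+02 -2.0000e-02] F [ 0.2  0.6 -4.6] T [ 0.01 -0.    0.  ] open 0.142 q6 1.91
shift cm [ 2.57 -9.56  5.06] roll 19.6 | alt roll -340.4 dist 11.1
```

```bash
python3 -m creep '0 0.3 -1 0 0; 0 1 -4 0 0; 0 2 -7.5 0 0; 0 2.5 -9.3 0 0; 0 2.6 -9.6 0 0; 0 2.6 -9.6 0 0; 0 2.6 -9.6 1 0; 0 2.6 -9.6 2.2 0; 0 2.6 -9.6 3.6 0; 0 2.6 -9.6 4.6 0; 0 2.6 -9.6 5 0; 0 2.6 -9.6 5 4; 0 2.6 -9.6 5 9; 0 2.6 -9.6 5 14; 0 2.6 -9.6 5 17.5; 0 2.6 -9.6 5 19.5; 0 2.6 -9.6 5 19.5; 0 2.6 -9.6 5 19.5'
python3 - <<'E'
from h import *
shift(501.0,52.7,303,-116.7)
E
```

```text
clock: 10.7
eef_pos: [501.4, 52.5, 303.6]
tcp_rot: [-3.138, 0.001, -2.033]
contact_force: [0.3, 0.2, -3.5]
opening: 0.144
clock 10.70 tcp [501.4  52.5 303.6] yaw -116.5 tilt [-1.7978e+02  6.0000e-02] F [ 0.3  0.2 -3.5] T [0.08 0.03 0.11] open 0.144 q6 2.14
shift cm [-0.    0.04  0.06] roll 0.2 | alt roll -359.8 dist 0.1
```

```bash
python3 -m creep '0 0 0 0 -3; 0 0 0 0 -8; 0 0 0 -0.5 -10; 0 0 0 -1.5 -10; 0 0 0 -3 -10; 0 0 0.3 -4.5 -10; 0 0 2 -5 -12; 0 0 5 -5 -18; 0 0 8 -5 -20; 0 0 9.5 -5 -20; 0 0 10 -5 -20; 0 0 10 -5 -20'
python3 - <<'E'
from h import *
from rig import *
shift(501.7,51.2,340,-43)
import pickle; pickle.dump(camera_info("wrist"),open("pics/w7.pkl","wb"))
for n in("wrist","top"):
  im,d=grab_frame(n);cv2.imwrite(f"pics/{n}7.png",im)
crop("pics/wrist7.png","pics/w7c.png",230,0,240,150,3)
crop("pics/top7.png","pics/t7d.png",200,195,60,110,7)
E
```

```text
clock: 11.9
eef_pos: [411.5, 97.5, 353.5]
tcp_rot: [-3.137, -0.0, -1.684]
contact_force: [0.7, -0.4, -3.1]
opening: 0.143
clock 11.90 tcp [411.5  97.5 353.5] yaw -96.5 tilt [-179.72   -0.  ] F [ 0.7 -0.4 -3.1] T [ 0.01 -0.02  0.02] open 0.143 q6 1.91
shift cm [ 3.58 -9.48  1.4 ] roll -53.5 | alt roll 306.5 dist 10.2
```

View pics/w7c.png

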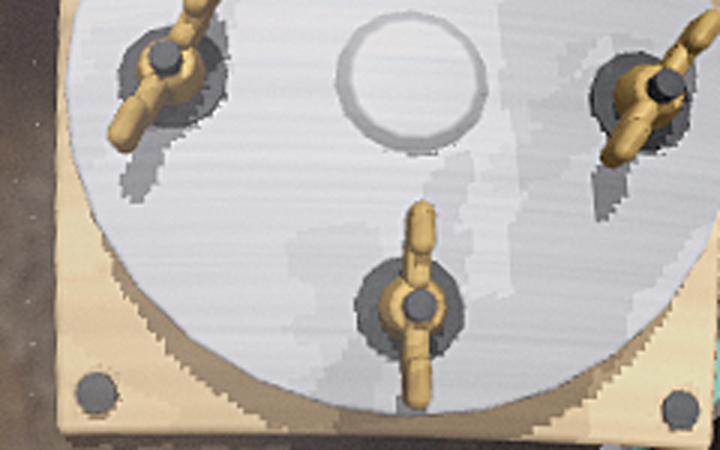

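View pics/t7d.png

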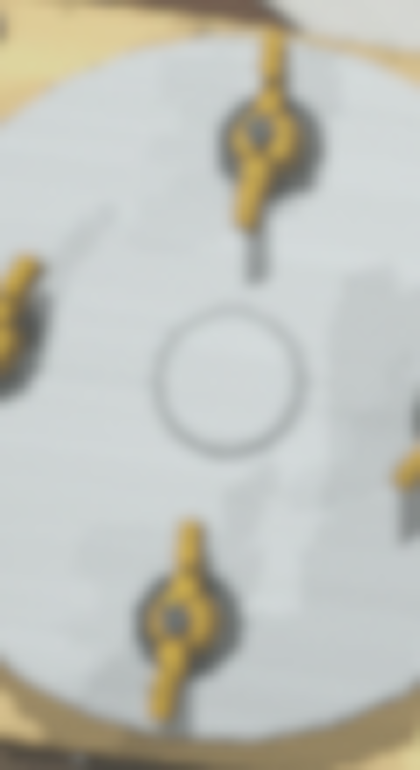

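```bash
python3 - <<'E'
from h import *
import pickle
ci=pickle.load(open("pics/w7.pkl","rb"))
f=lambda x,y:(230+x/3,y/3)
wing("wrist",f(422,213),f(417,397),ci)
wing("wrist",f(205,2),f(122,142),ci)
g=lambda x,y:(200+x/7,195+y/7)
wing("top",g(190,530),g(162,710))
wing("top",g(272,40),g(246,215))
a,b=world("wrist",*f(97,393),z=13,ci=ci),world("wrist",*f(681,410),z=13,ci=ci);print(a,b,np.degrees(np.arctan2((b-a)[0],-(b-a)[1])))
shift(569,104.6,353,56)
E
```

```text
wrist [502.00085779  53.04204567] 43.678608041928236 yaw -7.323917185895954
wrist [564.5230403  105.55785657] 39.41410165520998 yaw -35.314655810484034
top [503.93295238  51.53514511] 43.30057428431987 yaw -6.013330782002573
top [623.99845006  37.33729548] 43.64604400146217 yaw -5.639458088880527
[488.94830788 137.45092294  13.        ] [469.07743527 -26.66024673  13.        ] -6.903867160069489
clock 12.00 tcp [412.5  97.1 353.5] yaw -96.5 tilt [-179.7   -0. ] F [ 0.  -0.3 -3.4] T [0.02 0.   0.01] open 0.143 q6 1.91
shift cm [ -2.52 -15.46   0.13] roll -152.5 | alt roll 207.5 dist 15.7
```

Across nut is now at -7.3° / -6.0° against a radius of -6.9°, so it is done (lead needed: 19.5°). Next is the left nut, wings at about -34.5°.

```bash
python3 -m creep '0 0 -0.5 0 -3; 0 -0.1 -1.5 0 -10; 0 -0.2 -2.5 0 -18; 0 -0.4 -3.5 0 -26; 0 -0.6 -4.5 0 -34; 0 -0.8 -5.5 0 -42; 0 -1 -6.5 0 -50; 0 -1.1 -7.5 0 -58; 0 -1.3 -8.5 0 -66; 0 -1.4 -9.5 0 -74; 0 -1.6 -10.5 0 -82; 0 -1.7 -11.5 0 -90; 0 -1.9 -12.5 0 -98; 0 -2 -13.5 0 -106; 0 -2.2 -14.5 0 -114; 0 -2.3 -15.3 0 -122; 0 -2.4 -15.6 0 -130; 0 -2.4 -15.7 0 -138; 0 -2.4 -15.7 0 -146; 0 -2.4 -15.7 0 -152'
python3 -m creep '0 0 0 0.4 0;0 0 0 0.8 0'
python3 - <<'E'
from h import *
from rig import *
shift(570.8,103.7,303,55.5)
im,d=grab_frame("wrist");cv2.imwrite(f"pics/wrist8.png",im)
E
```

```text
clock: 14.0
eef_pos: [572.2, 102.6, 353.8]
tcp_rot: [3.137, -0.002, 0.973]
contact_force: [-0.1, -0.3, -4.7]
opening: 0.141
clock: 14.2
eef_pos: [573.0, 102.1, 345.2]
tcp_rot: [3.137, -0.002, 0.969]
contact_force: [-0.4, -1.1, -4.5]
opening: 0.143
clock 14.20 tcp [573.  102.1 345.2] yaw 55.5 tilt [ 1.7972e+02 -1.2000e-01] F [-0.4 -1.1 -4.5] T [-0.    0.04  0.07] open 0.143 q6 -0.79
shift cm [ 0.   -0.29  4.22] roll 0.0 | alt roll -360.0 dist 4.2
```

View pics/wrist8.png

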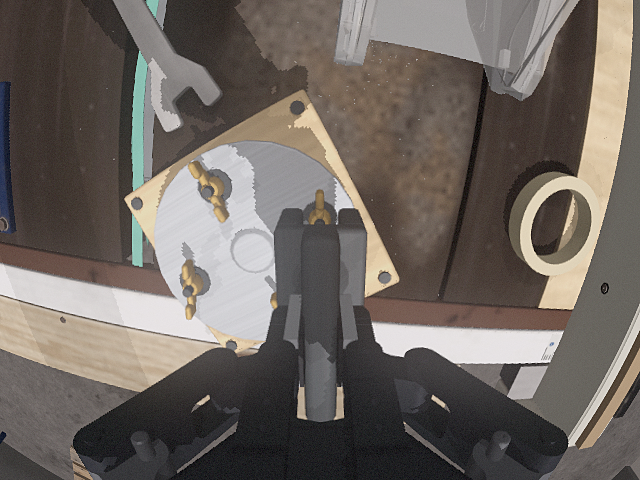

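Wing tip at (320,200) is centred in the slot. Descend and turn.

```bash
python3 -m creep '0 0 -0.3 0.7 0; 0 0 -0.3 1.8 0; 0 0 -0.3 3 0; 0 0 -0.3 3.9 0; 0 0 -0.3 4.2 0; 0 0 -0.3 4.2 0'
python3 - <<'E'
from h import *
shift(568.9,103.3,303,-26.5)
E
```

```text
clock: 14.85
eef_pos: [570.1, 103.7, 302.5]
tcp_rot: [3.138, -0.001, 0.969]
contact_force: [-2.5, -0.9, 3.9]
opening: 0.145
clock 14.85 tcp [570.1 103.7 302.5] yaw 55.5 tilt [ 1.7981e+02 -3.0000e-02] F [-2.5 -0.9  3.9] T [-0.15  0.7  -0.01] open 0.145 q6 -0.79
shift cm [-0.11 -0.08 -0.05] roll 82.0 | alt roll -278.0 dist 0.1
```

```bash
python3 - <<'E'
from h import *
from rig import *
for n in ("wrist","scene"):
  im,d=grab_frame(n);cv2.imwrite(f"pics/{n}9.png",im)
crop("pics/scene9.png","pics/s9c.png",190,150,200,190,4)
E
```

```text
(no output)
```

View pics/s9c.png

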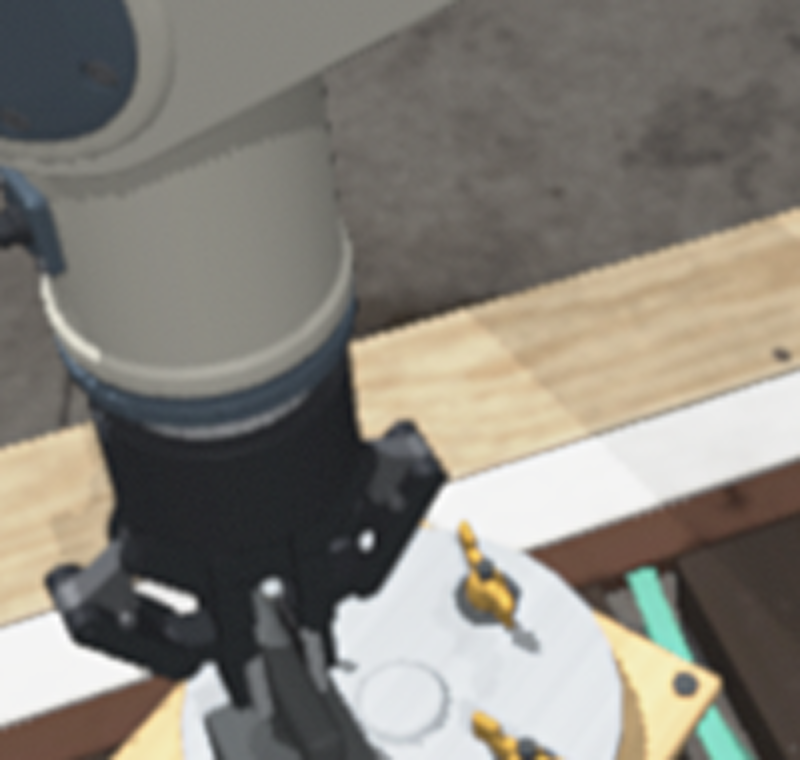

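View pics/wrist9.png

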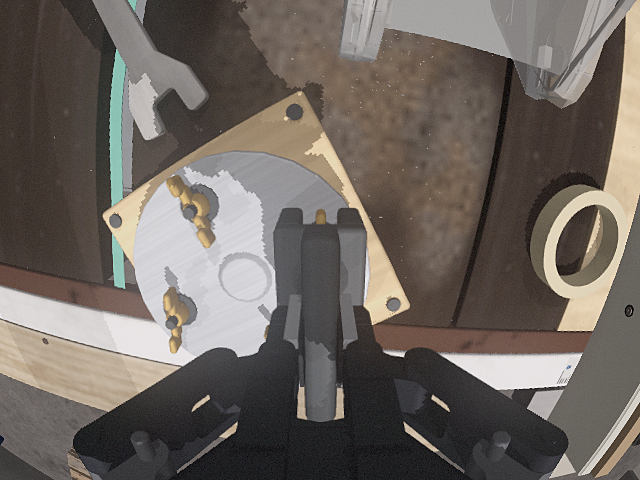

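Seated (wing tip centred at (321,217)), but there is light contact from below. I'll raise 3 mm and check.

```bash
python3 -m creep '0 0 0 -0.2 0; 0 0 0 -0.3 0; 0 0 0 -0.3 0'
python3 - <<'E'
from h import *
shift(568.9,103.3,305,-26.5)
E
```

```text
clock: 15.25
eef_pos: [570.2, 103.8, 305.5]
tcp_rot: [3.138, -0.001, 0.969]
contact_force: [0.1, 0.2, -3.1]
opening: 0.145
clock 15.25 tcp [570.2 103.8 305.5] yaw 55.5 tilt [ 1.7979e+02 -5.0000e-02] F [ 0.1  0.2 -3.1] T [-0.02  0.03 -0.01] open 0.145 q6 -0.79
shift cm [-0.11 -0.08  0.05] roll 82.0 | alt roll -278.0 dist 0.1
```

Free now. Turn 82°.

```bash
python3 -m creep '0 0 0 0 3; 0 0 0 0 8; 0 0 0 0 14; 0 0 0 0 20; 0 -0.05 -0.05 0 26; 0 -0.05 -0.05 0 32; 0 -0.05 -0.05 0 38; 0 -0.05 -0.05 0 44; 0 -0.1 -0.05 0 50; 0 -0.1 -0.05 0 56; 0 -0.1 -0.05 0 62; 0 -0.1 -0.1 0 68; 0 -0.1 -0.1 0 73; 0 -0.1 -0.1 0 77; 0 -0.1 -0.1 0 80; 0 -0.1 -0.1 0 81.5; 0 -0.1 -0.1 0 81.5; 0 -0.1 -0.1 0 81.5'
python3 - <<'E'
from h import *
shift(568.9,103.3,305,-26.5)
E
```

```text
clock: 17.05
eef_pos: [568.5, 103.5, 305.1]
tcp_rot: [3.141, -0.003, -0.452]
contact_force: [-2.0, -0.1, -3.8]
opening: 0.14
clock 17.05 tcp [568.5 103.5 305.1] yaw -25.9 tilt [ 1.7999e+02 -1.7000e-01] F [-2.  -0.1 -3.8] T [-0.13  0.66  0.04] open 0.140 q6 0.63
shift cm [ 0.05 -0.    0.01] roll 0.6 | alt roll -359.4 dist 0.0
```

```bash
python3 -m creep '0 0 0 0 -3; 0 0 0 0 -8; 0 0 0 -0.5 -10; 0 0 0 -1.5 -10; 0 0 0 -3 -10; 0 0 0.3 -4.5 -10; 0 0 2 -5 -10; 0 0 5 -5 -8; 0 0 8 -5 -4; 0 0 10.5 -5 0; 0 0 11 -5 0; 0 0 11 -5 0'
python3 - <<'E'
from h import *
from rig import *
shift(568.9,103.3,305,-26.5)
import pickle; pickle.dump(camera_info("wrist"),open("pics/w10.pkl","wb"))
for n in("wrist","top"):
  im,d=grab_frame(n);cv2.imwrite(f"pics/{n}10.png",im)
crop("pics/top10.png","pics/t10c.png",165,180,140,140,4)
E
```

```text
clock: 18.25
eef_pos: [519.7, 3.5, 355.7]
tcp_rot: [-3.141, -0.003, -0.453]
contact_force: [0.1, 0.5, -4.5]
opening: 0.141
clock 18.25 tcp [519.7   3.5 355.7] yaw -26.0 tilt [-179.99   -0.2 ] F [ 0.1  0.5 -4.5] T [0.06 0.01 0.01] open 0.141 q6 0.46
shift cm [  0.04 -11.12   5.07] roll 0.5 | alt roll -359.5 dist 12.2
```

View pics/wrist10.png

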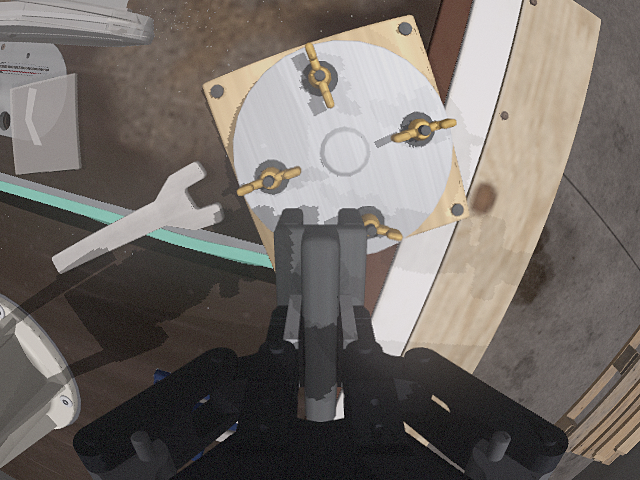

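View pics/t10c.png

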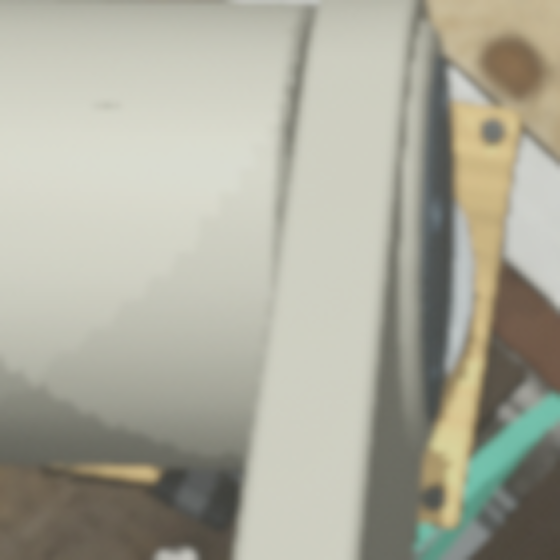

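```bash
python3 - <<'E'
from h import *
crop("pics/wrist10.png","pics/w10c.png",200,10,280,220,2.8)
crop("pics/wrist10.png","pics/w10d.png",280,30,80,90,6)
E
```

```text
(no output)
```

View pics/w10c.png

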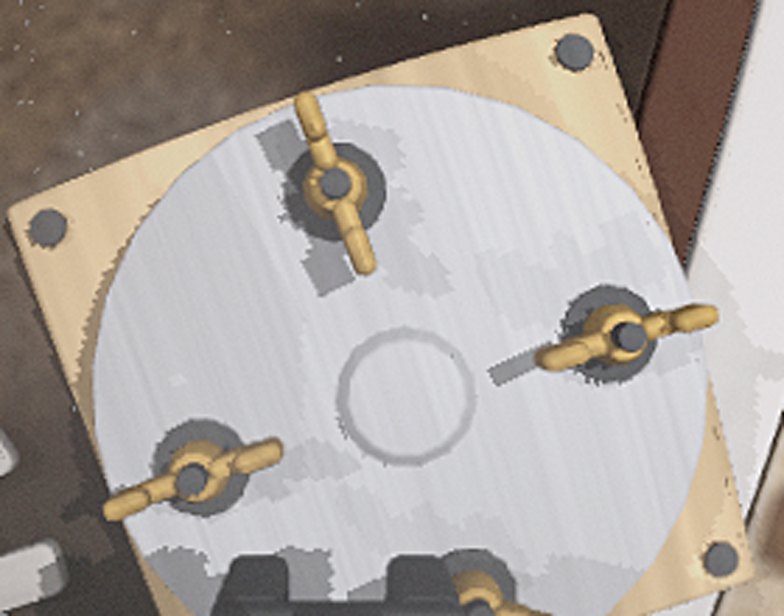

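View pics/w10d.png

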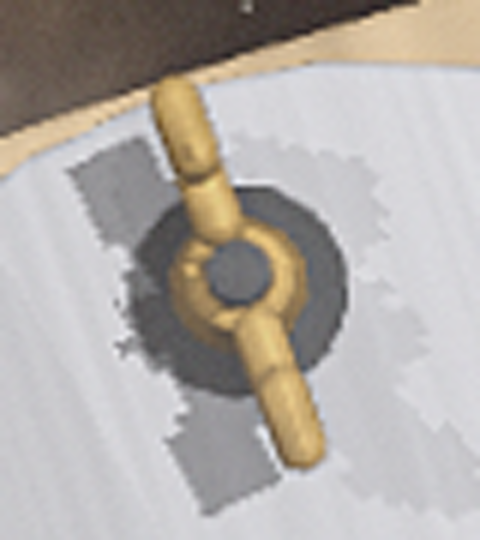

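```bash
python3 - <<'E'
from h import *
import pickle
ci=pickle.load(open("pics/w10.pkl","rb"))
f=lambda x,y:(200+x/2.8,10+y/2.8)
g=lambda x,y:(280+x/6,30+y/6)
wing("wrist",g(176,95),g(304,448),ci)
wing("wrist",f(305,102),f(367,265),ci)
wing("wrist",f(710,317),f(545,358),ci)
wing("wrist",f(275,452),f(113,509),ci)
S=[world("wrist",*f(*p),z=13,ci=ci)[:2] for p in [(575,51),(48,228),(721,559)]];print(np.array(S).round(1))
print(np.degrees(np.arctan2(*(S[0]-S[2])[::-1])),np.degrees(np.arctan2(*(S[0]-S[1])[::-1])), (S[1]+S[2])/2)
E
```

```text
wrist [569.38397359 104.78160527] 44.86720018805348 yaw 83.36050334470154
wrist [569.2939714 104.593956 ] 44.62861171962901 yaw 84.23262150215884
wrist [620.76708867  38.407075  ] 46.119081888298204 yaw -9.417303281394396
wrist [502.90876503  52.53745026] 45.19952537659405 yaw -7.284680673082269
[[654.4 117.7]
 [489.6 137.4]
 [634.  -46.7]]
82.93916312484505 -6.79925170017999 [561.82607251  45.3459478 ]
```

Left nut is at 83.4-84.2° against a radius of 83.1°: good. Now the right nut, at (554.7,-14.2) with wings at -37.8°.

```bash
python3 - <<'E'
from h import *
shift(555.9,-15.1,345,52.2)
E
```

```text
clock 18.35 tcp [520.5   4.7 355.6] yaw -25.9 tilt [-179.97   -0.21] F [-0.1  0.3 -3.2] T [-0.   -0.04 -0.04] open 0.148 q6 0.46
shift cm [4.04 0.23 1.07] roll -78.1 | alt roll 281.9 dist 4.2
```

```bash
python3 -m creep '0 0.2 0 0 -4; 0 0.8 0 0 -12; 0 1.5 0 0 -20; 0 2.2 0.1 0 -28; 0 3 0.1 0 -36; 0 3.6 0.2 0 -44; 0 4 0.2 0 -52; 0 4 0.2 0 -60; 0 4 0.2 0 -67; 0 4 0.2 0.3 -73; 0 4 0.2 0.8 -77; 0 4 0.2 1 -78; 0 4 0.2 1 -78; 0 4 0.2 1 -78'
python3 - <<'E'
from h import *
from rig import *
shift(555.9,-15.1,306,52.2)
im,d=grab_frame("wrist");cv2.imwrite(f"pics/wrist11.png",im)
E
```

```text
clock: 19.75
eef_pos: [555.9, -14.2, 345.8]
tcp_rot: [3.138, -0.001, 0.909]
contact_force: [0.1, -0.4, -4.4]
opening: 0.142
clock 19.75 tcp [555.9 -14.2 345.8] yaw 52.1 tilt [ 1.798e+02 -8.000e-02] F [ 0.1 -0.4 -4.4] T [-0.   -0.02 -0.  ] open 0.142 q6 -0.94
shift cm [-0.07  0.04  3.98] roll -0.1 | alt roll 359.9 dist 4.0
```

View pics/wrist11.png

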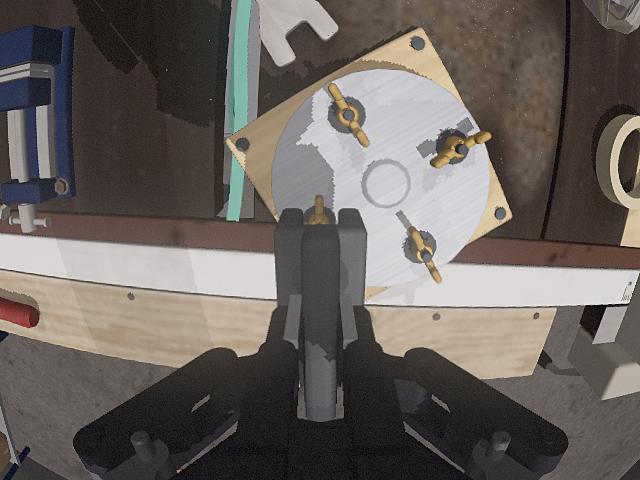

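```bash
python3 -m creep '0 0 0 0.7 0; 0 0 0 1.8 0; 0 0 0 2.9 0; 0 0 0 3.7 0; 0 0 0 3.9 0; 0 0 0 3.9 0'
python3 - <<'E'
from h import *
shift(554,-15.5,306,-27.2)
E
```

```text
clock: 20.4
eef_pos: [555.9, -14.4, 306.2]
tcp_rot: [3.139, -0.001, 0.909]
contact_force: [0.3, -0.4, -3.6]
opening: 0.148
clock 20.40 tcp [555.9 -14.4 306.2] yaw 52.1 tilt [ 1.7985e+02 -5.0000e-02] F [ 0.3 -0.4 -3.6] T [0.02 0.02 0.02] open 0.148 q6 -0.94
shift cm [-0.2  -0.08  0.02] roll 79.3 | alt roll -280.7 dist 0.2
```

```bash
python3 -m creep '0 0 0 0 3; 0 0 0 0 8; 0 0 0 0 14; 0 0 0 0 20; 0 -0.05 0 0 26; 0 -0.05 0 0 32; 0 -0.05 0 0 38; 0 -0.1 -0.05 0 44; 0 -0.1 -0.05 0 50; 0 -0.15 -0.05 0 56; 0 -0.15 -0.05 0 62; 0 -0.15 -0.05 0 68; 0 -0.2 -0.05 0 73; 0 -0.2 -0.05 0 76.5; 0 -0.2 -0.05 0 78.5; 0 -0.2 -0.05 0 79.2; 0 -0.2 -0.05 0 79.2; 0 -0.2 -0.05 0 79.2'
python3 - <<'E'
from h import *
shift(554,-15.5,306,-27.2)
E
python3 -m creep '0 0 0 0 -3; 0 0 0 0 -8; 0 0 0 -0.5 -10; 0 0 0 -1.5 -10; 0 0 0 -3 -10; 0 0 0.3 -4.5 -10; 0 0 2 -5 -10; 0 0 5 -5 -8; 0 0 8 -5 -4; 0 0 10.5 -5 0; 0 0 11 -5 0; 0 0 11 -5 0'
python3 - <<'E'
from h import *
from rig import *
shift(568.9,103.3,305,-26.5)
import pickle; pickle.dump(camera_info("wrist"),open("pics/w12.pkl","wb"))
for n in("wrist","top"):
  im,d=grab_frame(n);cv2.imwrite(f"pics/{n}12.png",im)
crop("pics/top12.png","pics/t12c.png",165,180,140,140,4)
crop("pics/wrist12.png","pics/w12c.png",200,0,280,220,2.8)
E
```

```text
clock: 22.2
eef_pos: [554.0, -15.7, 306.2]
tcp_rot: [3.142, -0.002, -0.473]
contact_force: [-3.4, -1.1, -2.1]
opening: 0.145
clock 22.20 tcp [554.  -15.7 306.2] yaw -27.1 tilt [ 1.8e+02 -1.2e-01] F [-3.4 -1.1 -2.1] T [-0.15  0.74  0.03] open 0.145 q6 0.44
shift cm [-0.01 -0.02  0.02] roll 0.1 | alt roll -359.9 dist 0.0
clock: 23.4
eef_pos: [503.4, -114.6, 356.4]
tcp_rot: [-3.141, -0.003, -0.474]
contact_force: [1.2, 0.7, -2.7]
opening: 0.139
clock 23.40 tcp [ 503.4 -114.6  356.4] yaw -27.2 tilt [-1.7999e+02 -1.6000e-01] F [ 1.2  0.7 -2.7] T [ 0.02  0.01 -0.01] open 0.139 q6 0.25
shift cm [ -4.13 -22.38   5.14] roll -0.7 | alt roll 359.3 dist 23.3
```

View pics/w12c.png

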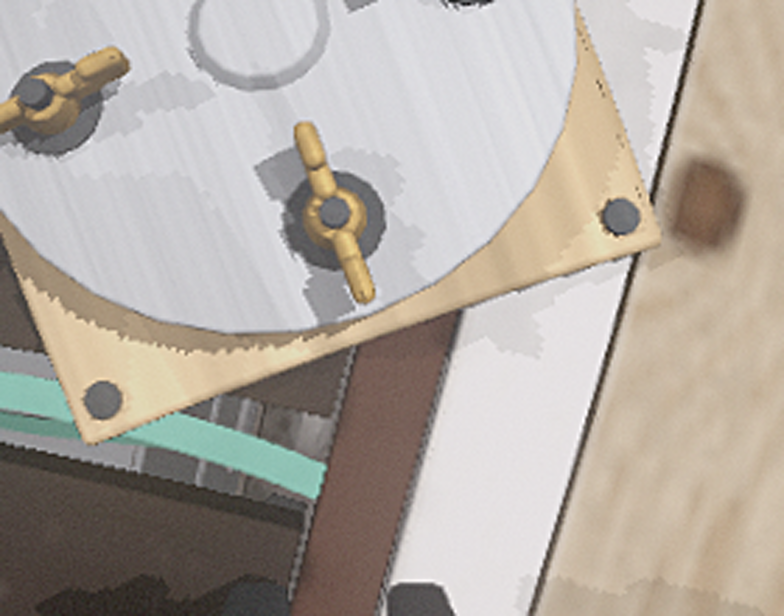

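View pics/t12c.png

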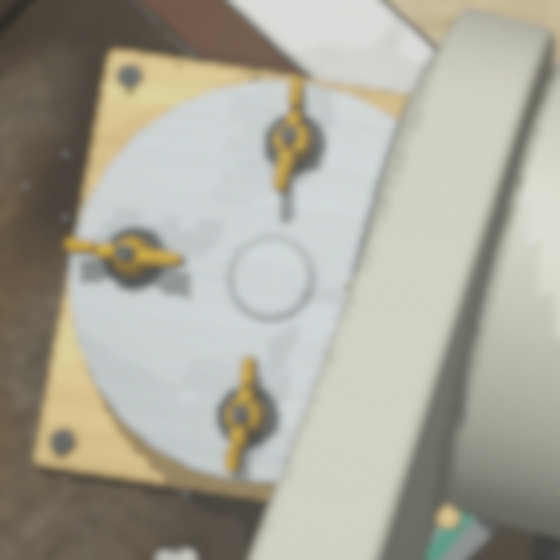

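```bash
python3 - <<'E'
from h import *
import pickle
ci=pickle.load(open("pics/w12.pkl","rb"))
f=lambda x,y:(200+x/2.8,0+y/2.8)
wing("wrist",f(305,131),f(367,294),ci)
S=[world("wrist",*f(*p),z=13,ci=ci)[:2] for p in [(621,217),(103,400)]];print(np.array(S).round(1),np.degrees(np.arctan2(*(S[0]-S[1])[::-1])))
t=lambda x,y:(165+x/4,180+y/4)
wing("top",t(70,243),t(180,260))
d=np.load("pics/top0d.npy")
for u,v in [(410,250),(403,275),(390,290),(370,280),(350,250),(400,340),(330,240)]: print((u,v),world("top",u,v,d=d[v,u]).round(0))
shift(531,-265,300,-92.5)
E
```

```text
wrist [554.77311637 -14.59251959] 44.75035158040271 yaw 83.0314713903222
[[633.8 -47.2]
 [469.4 -27.1]] -6.961441224976344
top [571.01726973 103.84446326] 47.26603077457869 yaw 82.84498921822214
(410, 250) [ 576. -271.   -2.]
(403, 275) [ 528. -249.   44.]
(390, 290) [ 503. -235.   -0.]
(370, 280) [ 520. -199.   -5.]
(350, 250) [ 573. -162.   -2.]
(400, 340) [ 415. -253.   -0.]
(330, 240) [ 591. -125.   -3.]
clock 23.50 tcp [ 504.  -113.5  356.4] yaw -27.1 tilt [-1.7997e+02 -1.6000e-01] F [ 0.6 -0.1 -3.2] T [-0.02 -0.01  0.03] open 0.141 q6 0.25
shift cm [ 9.28 12.26  5.66] roll 65.4 | alt roll -294.6 dist 16.4
```

All four nuts are radial (right 83.0°, left 82.8°, radius 83.1°). Returning the wrench to its original spot.

```bash
python3 -m creep '0 0.5 0.7 0 4; 0 2 2.7 0.5 12; 0 4 5.3 1 20; 0 6 8 2 28; 0 7.8 10.3 3.5 36; 0 8.8 11.7 5 44; 0 9.3 12.3 5.7 52; 0 9.3 12.3 5.7 59; 0 9.3 12.3 5.7 64; 0 9.3 12.3 5.7 65.4; 0 9.3 12.3 5.7 65.4; 0 9.3 12.3 5.7 65.4'
python3 - <<'E'
from h import *
from rig import *
shift(531.5,-265.5,268,-92.5)
im,d=grab_frame("scene");cv2.imwrite(f"pics/scene13.png",im)
crop("pics/scene13.png","pics/s13c.png",300,60,150,190,4)
E
```

```text
clock: 24.7
eef_pos: [531.3, -265.0, 299.6]
tcp_rot: [-3.139, -0.001, -1.611]
contact_force: [0.5, -0.6, -3.3]
opening: 0.147
clock 24.70 tcp [ 531.3 -265.   299.6] yaw -92.3 tilt [-1.7984e+02 -4.0000e-02] F [ 0.5 -0.6 -3.3] T [0.08 0.   0.01] open 0.147 q6 1.15
shift cm [ 0.05 -0.01  3.16] roll 0.2 | alt roll -359.8 dist 3.2
```

View pics/s13c.png

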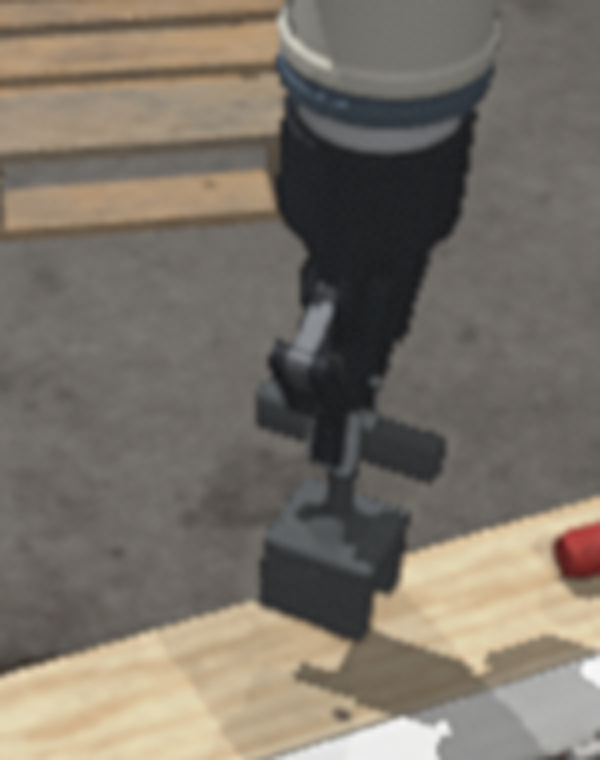

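```bash
python3 -m creep '0 0 0 0.8 0; 0 0 0 1.8 0; 0 0 0 2.7 0; 0 0 0 3.1 0; 0 0 0 3.3 0; 0 0 0 3.4 0'
python3 -m creep '0 0 0 0.1 0; 0 0 0 0.2 0; 0 0 0 0.2 0'
python3 - <<'E'
from rig import *
s=sense();print(s["eef_pos"],s["contact_force"],s["wrist_torque"])
E
```

```text
clock: 25.35
eef_pos: [531.3, -265.1, 265.3]
tcp_rot: [-3.139, -0.001, -1.612]
contact_force: [-0.4, 0.0, -4.5]
opening: 0.147
clock: 25.65
eef_pos: [531.4, -265.1, 263.4]
tcp_rot: [-3.139, -0.001, -1.612]
contact_force: [-0.1, -0.1, -3.2]
opening: 0.14
[ 531.38410077 -265.14370501  263.43897958] [-0.08106455 -0.06631809 -3.24991972] [-0.00072752  0.00251923 -0.01553866]
```

```bash
python3 -m creep '0 0 0 0.1 0; 0 0 0 0.1 0; 0 0 0 0.2 0; 0 0 0 0.2 0'
python3 - <<'E'
from rig import *
s=sense();print(s["eef_pos"],s["contact_force"],s["wrist_torque"])
E
```

```text
clock: 26.05
eef_pos: [531.4, -265.2, 261.3]
tcp_rot: [-3.139, -0.001, -1.612]
contact_force: [1.0, -0.2, -4.0]
opening: 0.146
[ 531.35024007 -265.15389763  261.34019119] [ 1.0336899  -0.1861858  -3.97973953] [0.00794551 0.05847285 0.02802164]
```

```bash
python3 -m creep '0 0 0 0.05 0; 0 0 0 0.1 0; 0 0 0 0.1 0; 0 0 0 0.1 0'
python3 - <<'E'
from rig import *
s=sense();print(s["eef_pos"],s["contact_force"],s["wrist_torque"])
E
```

```text
clock: 26.45
eef_pos: [531.5, -265.2, 261.2]
tcp_rot: [-3.138, -0.001, -1.612]
contact_force: [-2.5, 0.7, 5.6]
opening: 0.142
[ 531.47216738 -265.19398462  261.21102751] [-2.4786951   0.72860692  5.55230229] [ 0.23665842  0.43455752 -0.01645247]
```

Standing on the bench now. Release and back off upward.

```bash
python3 -m creep '15 0 0 0 0; 20 0 0 0 0; 30 0 0 0 0; 45 0 0 0 0; 60 0 0 0 0; 60 0 0 0 0; 60 0 0 0 0; 60 0 0 -0.5 0; 60 0 0 -2 0; 60 0 0 -5 0; 60 0 0 -9 0; 60 0 0 -13 0; 60 0 0 -16 0; 60 0 0 -18 0; 60 0 0 -18 0'
python3 - <<'E'
from h import *
from rig import *
shift(531.5,-265.5,268,-92.5)
for n in("wrist","scene","top"):
  im,d=grab_frame(n);cv2.imwrite(f"pics/{n}14.png",im)
crop("pics/scene14.png","pics/s14c.png",190,150,250,190,3)
crop("pics/top14.png","pics/t14c.png",165,180,140,140,4)
E
```

```text
clock: 27.95
eef_pos: [531.4, -265.3, 445.9]
tcp_rot: [-3.132, -0.004, -1.612]
contact_force: [0.5, -0.1, -0.5]
opening: 0.604
clock 27.95 tcp [ 531.4 -265.3  445.9] yaw -92.3 tilt [-179.46   -0.21] F [ 0.5 -0.1 -0.5] T [-0.03 -0.01  0.07] open 0.604 q6 1.15
shift cm [-0.04  0.16 17.79] roll 0.2 | alt roll -359.8 dist 17.8
```

View pics/wrist14.png

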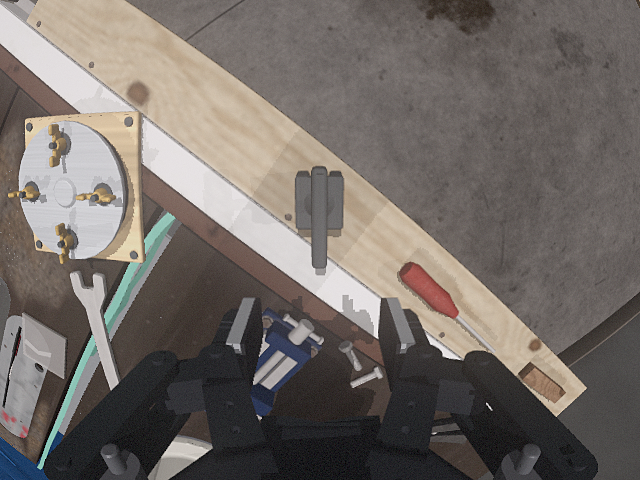

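View pics/s14c.png

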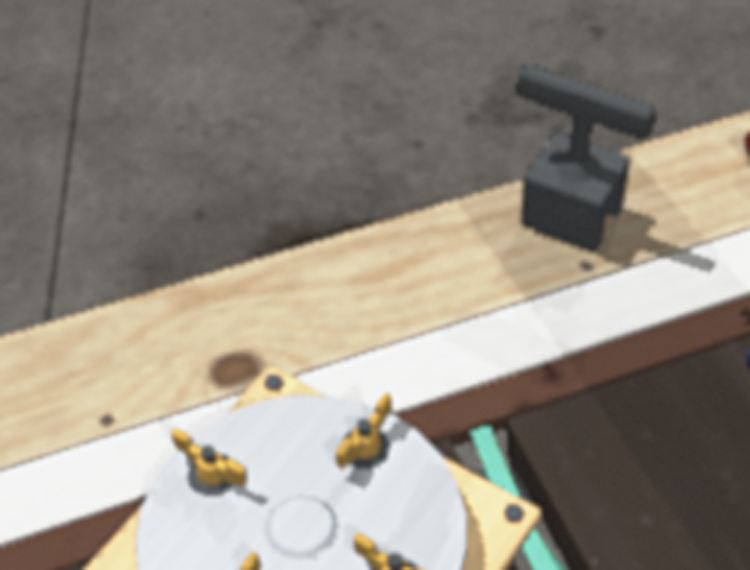

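View pics/t14c.png

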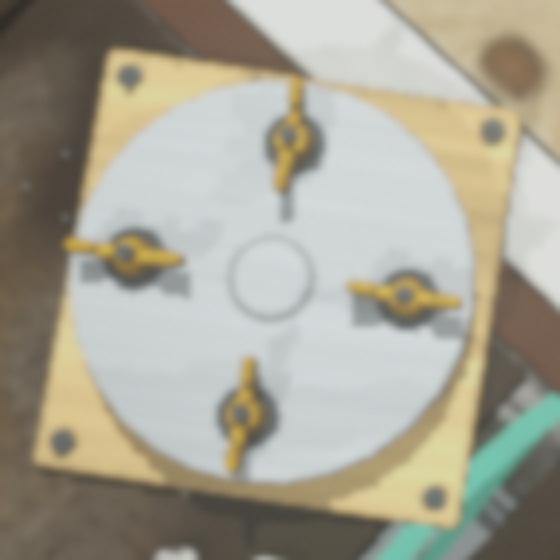

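The top view shows all four nuts' wings along their radii: (290,135), (133,257), (242,415) and (406,295). The wrench stands upright on the plank, clear of the gripper. Handing in.

```bash
python3 -c "
from rig import *
print(sign_off(), sense()['clock'])"
```

```text
the job is handed in; nothing more can be done
the job is handed in; nothing more can be done
```

I tightened the three loose nuts clockwise with the wrench in cross order: the one opposite the tight nut, then left, then right. I then stood the wrench upright on the bench at its original spot, clear of the cover and its board. The job was handed in at about 28 s.

**Wing directions at the last checks** (radius at about -6.9° for the across nut and 83.1° for the left and right nuts):

| Nut | Wrist camera | Top camera |
|---|---|---|
| Across | -7.3° | -6.0° |
| Left | 83.4–84.2° | 82.8° |
| Right | 83.0° | in line by eye, not measured |

- **Repeat on the across nut:** the first turn left it about 4.5° short, so I put the wrench back on and turned it the rest of the way.
- **Light contact on the left nut:** on the way down the wrench touched something from below with about 8 N. I raised it 3 mm before turning.
- **Final pictures:** all the wings lie along their radii, the wrench stands upright, and the open gripper is well above it.

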